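# Build the sieve stack for grading crushed glass

### The arm

A 7-joint arm with a two-finger parallel gripper is mounted at the origin on a cart in front of the work surface, level with it; the furniture and walls round the work are solid. World frame = base frame: x ahead of the robot, y to its left, z up, the work surface at z = 0. Lengths are in m, angles in rad, forces in N, time in s.
With the tool pointing down it reaches from about 0.425 to 0.875 m from the base axis. Payload 9.9 kg.
Tool frame: the origin (TCP) lies between the finger pads; the fingertips stand 17 mm ahead of it and the grasp point (between the pads) lies 2 mm behind it; z points along the fingers, y is the line along which they close (so a half turn about z gives the same grasp; the last joint's range is limited). The gripper opens to 85 mm and grips with 20 to 120 N. Pads are 22 mm wide; open, the fingers measure 114 mm over their backs; the gripper's body (76 mm by 85 mm) begins 54 mm behind the grasp point. The pads swing forward as they close: fully open they stand 13 mm farther back than shut.
Start: joints at [-1.359, 0.576, 0.025, 1.437, -0.015, 1.129, -0.057], TCP at [0.197, 0.646, 0.248] pointing down, gripper open.
Joint ranges: [-2.76, 2.76], [-0.34, 2.15], [-1.52, 1.57], [0.19, 2.46], [-1.09, 4.23], [0.17, 1.99], [-2.82, 2.82]. Speed limits (rad/s): [2.22, 2.22, 3.01, 3.01, 3.14, 3.14, 3.14].

### API

Orientations are given as a unit quaternion [x, y, z, w].
In Python, from station import manip, eyes gives the robot as it stands.
- The arm moves only by the tool jog_arm, never from a script. Its argument "series" is a list of rows, each an object with "travel": the shift along the world's x, y, z in cm, a list of three; "dr": the turn, a rotation vector about the world's x, y, z in rad, a list of three; "gripper": the closure, from -1 (fully open) to 1 (shut). In form: [{"travel": [x, y, z], "dr": [ax, ay, az], "gripper": gripper}, ...]. A call has 1 to 12 rows; each row shifts and turns the commanded pose from where the row before left it; what a row does not reach is not made up. A row lasts 1/10 s, in which the tool goes at most 50 mm and 8.59 degrees, less where a joint would pass 70% of its speed; a pose out of reach is approached as far as the arm can. A call with a gripper value outside its range is refused whole. The fingers move at their own pace and stop on an object; "force" is the grip in N (left out, the last holds). Time passes only in rows, so rows that do not move let the fingers close. It gives the time, the measured TCP pose, the force, the opening and the grip force at its end, in the units of the state.
- manip.state(): the state, without advancing time (a new reading comes with each control period).
- eyes.grab_frame(name): name is "scene" or "top"; returns the picture (420x560x3 uint8, red, green, blue); there is no depth.
- eyes.camera_model(name): a dict with "fx", "fy", "cx", "cy" (pixels), "dist_coeffs" ([k1, k2, p1, p2, k3] as OpenCV has them; the pictures are not rectified), "eye" and "rotation" of the camera in the world. Camera axes: x right, y up, looking along -z (the intrinsics and any distortion apply to the point x, -y, -z); pixel columns grow to the right and rows downward; lengths in m; the calibration is good to about 2 mm. A picture is of the moment at which its call begins. camera_model takes no time and is no camera call.
- manip.job_done(): hands the job in; it is judged then, once.
Trained networks look in the newest picture that a camera, given by its name, has taken for a name from the list of things; names that differ only in an ending like _2 or _b are one class to them, and where a whole thing is asked for, a point or a joint stands for the part that bears it (a point fixed in the world has none). Each returns a list of dicts, best first, with "p" (0 to 1); they miss things now and then, are a little off and sometimes report something else, mostly with a low value. They report only what shows in the picture. A call takes as long as a camera call.
- eyes.recognise(camera, target): "location" ([x, y, z] in m, in world coordinates, good to about 4 mm: the middle of the surface that is visible of it).
- eyes.landmark_of(camera, target): "location" ([x, y, z] in m, in world coordinates, good to about 4 mm: a listed point, or the origin of a listed thing).
The state is a dict: "time_s": time; "joint_positions": joint angles; "joint_vel": joint speeds; "joint_torque": joint torques, N m; "ee_pos": TCP position; "tcp_rot": TCP orientation; "wrist_force": force on the tool from outside, world axes, zero at the start; "ft_torque": the same for the moment, N m; "gripper_width": finger opening in m; "grasp_force": force on a finger pad.
Only numpy, scipy, OpenCV 4.12 (cv2) and the standard library are available. Lean on these libraries where they do the work, as an engineer would, in place of code of your own. Each camera call takes 0.05 s, during which the arm holds its last target. There are 200 camera calls.

### The job

Set up the small sieve stack for grading crushed glass: seat the grey metal pan in the round socket of the vibrating base, then nest on it, from the bottom up, the blue fine sieve, the yellow medium sieve and the red coarse sieve, and close the top with the grey metal lid with the knob. Every piece must sit level and fully home in the one below it. Leave the green sieve and the open jar of glass standing where they are.

Things in the scene. Friction and masses are not known exactly. Their poses are not given: they have to be found in the camera images.
- pan: Catch pan: dull grey steel round cup, smooth closed floor, no mesh, no knob, 90 g. 64 mm outside dia, 30 mm tall: straight wall 22 mm high (59 mm inside dia) over an 8 mm foot tapering from 55.6 to 49 mm dia at the bottom, which goes into the socket. Stands open side up; origin: centre of the foot's underside, z up. Grip the wall's outside.
- fine_sieve: Fine sieve: blue plastic frame, close light-grey wire mesh, 90 g. 64 mm outside dia, 34 mm tall: straight frame 26 mm high (59 mm inside dia) over an 8 mm skirt tapering from 55.6 to 49 mm dia at the foot. Skirt drops 8 mm into the rim below, 1.5 mm play; the shoulder rests on that rim. Stands open side up; origin: centre of the foot, z up. Grip the frame's outside.
- medium_sieve: Medium sieve: yellow plastic frame, wire mesh of middling openings, 90 g. 64 mm outside dia, 34 mm tall: straight frame 26 mm high (59 mm inside dia) over an 8 mm skirt tapering from 55.6 to 49 mm dia at the foot. Skirt drops 8 mm into the rim below, 1.5 mm play; the shoulder rests on that rim. Stands open side up; origin: centre of the foot, z up. Grip the frame's outside.
- coarse_sieve: Coarse sieve: red plastic frame, wide-open wire mesh, 90 g. 64 mm outside dia, 34 mm tall: straight frame 26 mm high (59 mm inside dia) over an 8 mm skirt tapering from 55.6 to 49 mm dia at the foot. Skirt drops 8 mm into the rim below, 1.5 mm play; the shoulder rests on that rim. Stands open side up; origin: centre of the foot, z up. Grip the frame's outside.
- sieve_lid: Stack lid: dull grey steel disc 64 mm dia with an upright black knob, 70 g (the flat black lids are jar lids, not used). Stands on an 8 mm skirt like the sieves' (55.6 to 49 mm dia) that drops into a sieve's top, the disc resting on the rim. Disc 8 to 13 mm above the foot; knob 20 mm dia, 13 to 34 mm above the foot. Origin: centre of the foot, z up. Grip the knob.
- socket (a point): Centre of the floor of the round socket on top of the vibrating base (fixed, level grey box 130 x 140 mm with an aluminium platform 104 mm dia). Floor 50 mm above the table; the black socket ring stands 7 mm up from it, 60 mm inside and 69 mm outside dia. The pan's foot rests on this floor: the seated pan's origin is at this point. z up.
- spare_sieve: Green sieve, not wanted for this job; stays where it stands on the table. Same shape and size as the other sieves. Origin: centre of the foot, z up.
- glass_jar: Open clear jar of dark green crushed glass, 81 mm dia, 120 mm tall, loose on the table near the sieves; stays where it stands. Origin: centre of its underside, z up.

How it is judged:
At the end, for the whole second after the job is handed in: Pan in the socket, blue sieve in the pan, yellow in the blue, red in the yellow, lid in the red: each within 5 mm of the axis of the one below, at its seated height within 2.5 mm, tilted less than 0.06 rad, and at rest (horizontal distance between pan and socket below 0.005 m and z of pan in the frame of socket between -0.0025 and 0.0025 m and angle between each of pan, fine_sieve, medium_sieve, coarse_sieve, sieve_lid's own z axis and vertical below 0.06 rad and linear speed of each of pan, fine_sieve, medium_sieve, coarse_sieve, sieve_lid below 0.01 m/s and horizontal distance between fine_sieve and pan below 0.005 m and z of fine_sieve in the frame of pan between 0.0195 and 0.0245 m and horizontal distance between medium_sieve and fine_sieve below 0.005 m and z of medium_sieve in the frame of fine_sieve between 0.0235 and 0.0285 m and horizontal distance between coarse_sieve and medium_sieve below 0.005 m and z of coarse_sieve in the frame of medium_sieve between 0.0235 and 0.0285 m and horizontal distance between sieve_lid and coarse_sieve below 0.005 m and z of sieve_lid in the frame of coarse_sieve between 0.0235 and 0.0285 m); the robot touches nothing.
It fails at once if the green sieve is moved more than 40 mm or tipped (distance of spare_sieve from where it was at the start of the episode above 0.04 m or angle between spare_sieve's own z axis and vertical above 0.5 rad).
It fails at once if the open jar of glass is moved more than 40 mm or tipped (distance of glass_jar from where it was at the start of the episode above 0.04 m or angle between glass_jar's own z axis and vertical above 0.5 rad).
It also fails if it takes over 115 s, if anything falls off the work surface, if the arm or the gripper's body presses on something with over 40 N, if the wrist force passes 120 N, or if a joint passes its speed limit or range.

## Working session

There is one attempt and no reset: what is moved stays moved. The work goes in short steps, Python scripts to look and compute and a tool call to move; the robot and the scene stay as the last step left them, time stands still between calls to the robot, and variables do not carry over. Pictures are saved under pics/ and viewed, at most 14 in all, crops included, and the job is handed in when it is done.

Besides the shell and the picture viewer there is one more tool, called after "Call:" as name([rows], argument=value, ...), one row to a line, values as JSON. jog_arm: Moves the arm, as the interface text tells. Its arguments: {"type":"object","properties":{"series":{"type":"array"},"force":{"type":"number"}},"required":["series"]}

```bash
mkdir -p pics
cat > h.py <<'E'
import numpy as np, cv2
from station import manip, eyes
def save(cam,name):
    im=eyes.grab_frame(cam); cv2.imwrite(f'pics/{name}.png',im[:,:,::-1]); return im
E
python3 - <<'E'
from h import *
for c in ['scene','top']:
    save(c,c+'0'); m=eyes.camera_model(c); print({k:np.round(v,4).tolist() for k,v in m.items()})
for t in ['pan','fine_sieve','medium_sieve','coarse_sieve','sieve_lid','socket','spare_sieve','glass_jar']:
    for c in ['scene','top']:
        print(t,c,[(np.round(d['location'],4).tolist(),round(d['p'],2)) for d in eyes.landmark_of(c,t)[:3]])
s=manip.state();print(s)
E
```

```text
{'fx': 380.459, 'fy': 380.459, 'cx': 277.531, 'cy': 212.663, 'dist_coeffs': [-0.0751, 0.0, 0.0, 0.0, 0.0], 'eye': [1.1587, -0.7936, 0.6531], 'rotation': [0.4648, 0.1497, 0.2751, 0.8282]}
{'fx': 489.6255, 'fy': 489.6255, 'cx': 279.4135, 'cy': 212.3583, 'dist_coeffs': [-0.1183, 0.0, 0.0, 0.0, 0.0], 'eye': [0.4871, 0.016, 1.2509], 'rotation': [0.0239, -0.0454, -0.6967, 0.7156]}
pan scene [([0.5389, -0.2517, 0.0033], 0.97)]
pan top [([0.5419, -0.2569, -0.0003], 0.86), ([0.4322, 0.2504, 0.0545], 0.43), ([0.7266, -0.2926, -0.0025], 0.19)]
fine_sieve scene [([0.5463, -0.0037, -0.0018], 0.91), ([0.6298, -0.0307, -0.0011], 0.68)]
fine_sieve top [([0.5442, -0.0042, -0.0005], 0.8)]
medium_sieve scene [([0.5326, -0.1151, 0.0015], 0.78)]
medium_sieve top [([0.5345, -0.1146, 0.0], 0.84)]
coarse_sieve scene [([0.6556, -0.1577, -0.0034], 0.59), ([0.4345, 0.2535, 0.0519], 0.55)]
coarse_sieve top [([0.6518, -0.1602, -0.0005], 0.6)]
sieve_lid scene [([0.6309, -0.0321, -0.0027], 0.61), ([0.7279, -0.2856, -0.0008], 0.31)]
sieve_lid top [([0.6317, -0.0294, 0.0016], 0.91)]
socket scene [([0.4313, 0.2534, 0
[... 338 characters left out ...]
rray([-1.35878383,  0.5756896 ,  0.02487749,  1.43713687, -0.01497721,
        1.12896898, -0.05648143]), 'joint_vel': array([-0.00156755, -0.00086553,  0.00136299, -0.00052123, -0.0011112 ,
       -0.00227099,  0.00041319]), 'joint_torque': array([ 7.78772719e-04, -7.65471768e+01,  2.24879332e+00, -2.86301798e+01,
        1.53897313e-02,  2.70396900e-03, -2.74026706e-05]), 'ee_pos': array([0.196762  , 0.64568075, 0.24828229]), 'tcp_rot': array([ 1.47345380e-01,  9.89085102e-01, -9.18548469e-06,  1.11198439e-06]), 'wrist_force': array([-0.65594677,  0.26834011, -0.80127889]), 'ft_torque': array([-0.01818741,  0.0393552 ,  0.00036125]), 'grasp_force': 0.0, 'gripper_width': 0.0852725193681819}
```

View pics/scene0.png

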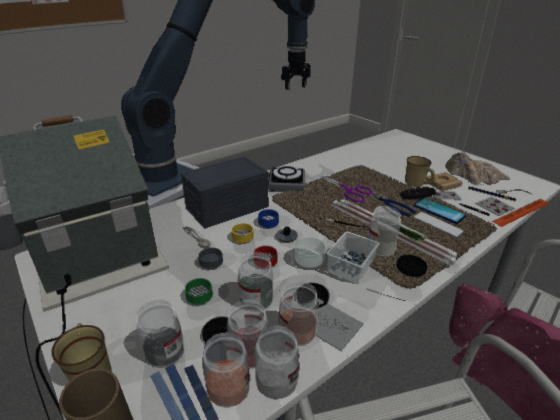

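View pics/top0.png

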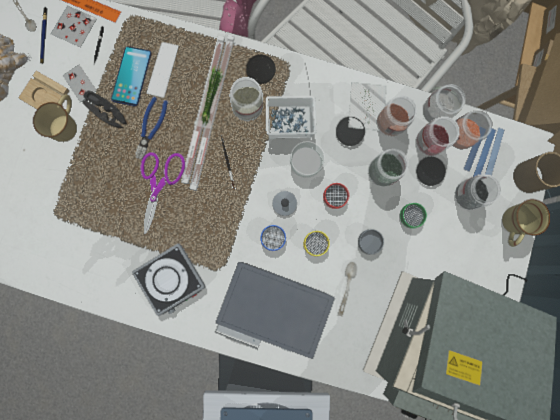

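The scene image shows the base at (287,177), blue at (268,218), yellow (243,233), red (265,257), pan (210,258), lid (287,235) and green (199,291). The top image has them at base (168,281), blue (273,239), yellow (316,244), red (336,196), lid (285,203), pan (370,242) and green (412,215). The dark box beside blue is an obstacle, at about (275,310) in the top image.

Run:
```python
import cv2
a=cv2.imread('pics/top0.png')[175:365,125:395]; cv2.imwrite('pics/topc.png',cv2.resize(a,None,fx=2.96,fy=2.96,interpolation=cv2.INTER_CUBIC))
a=cv2.imread('pics/scene0.png')[150:310,170:360]; cv2.imwrite('pics/scenec.png',cv2.resize(a,None,fx=3.7,fy=3.7,interpolation=cv2.INTER_CUBIC))
```

```text
(no output)
```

View pics/topc.png

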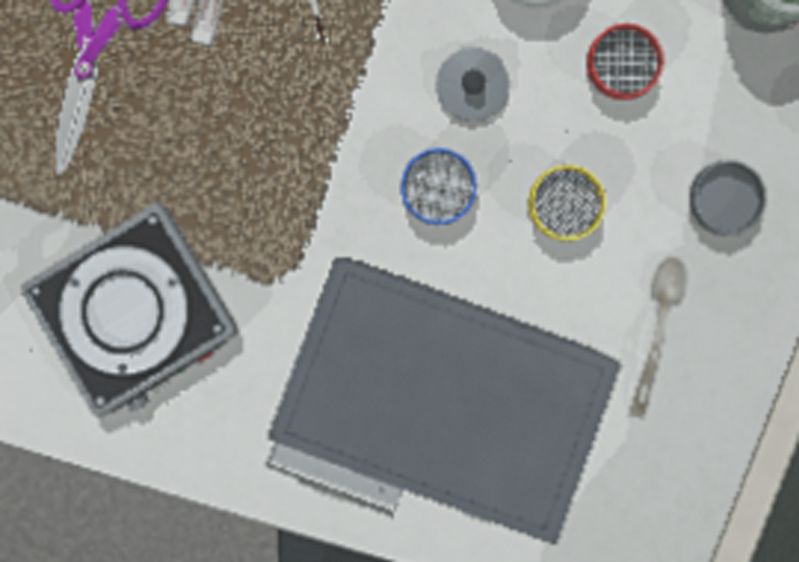

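View pics/scenec.png

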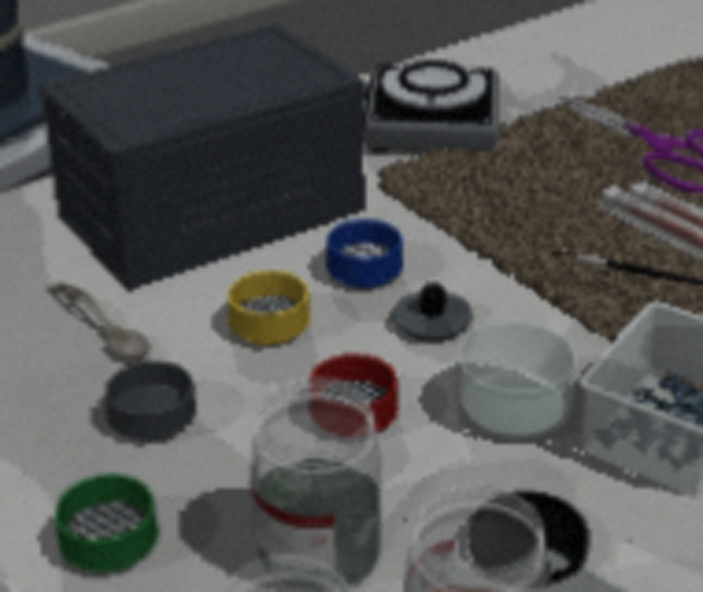

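Crop positions (2.96× top, 3.7× scene) read off for rims, ring and box corners; now triangulate.

```bash
cat >> h.py <<'E'
from scipy.spatial.transform import Rotation as R
def ray(cam,uv):
    m=eyes.camera_model(cam); K=np.array([[m['fx'],0,m['cx']],[0,m['fy'],m['cy']],[0,0,1]])
    x,y=cv2.undistortPoints(np.array([[uv]],float),K,np.array(m['dist_coeffs']))[0,0]
    return np.array(m['eye']),R.from_quat(m['rotation']).apply([x,-y,-1.])
def onz(cam,uv,z):
    o,d=ray(cam,uv); return o+d*(z-o[2])/d[2]
def tri(ut,us):
    A=[];b=[]
    for c,u in (('top',ut),('scene',us)):
        o,d=ray(c,u); d=d/np.linalg.norm(d); P=np.eye(3)-np.outer(d,d); A.append(P);b.append(P@o)
    A=np.vstack(A);b=np.hstack(b);x,r,*_=np.linalg.lstsq(A,b,rcond=None); return x,np.sqrt(r[0])
E
python3 - <<'E'
from h import *
T=lambda x,y:((x+.5)/2.96-.5+125,(y+.5)/2.96-.5+175)
S=lambda x,y:((x+.5)/3.7-.5+170,(y+.5)/3.7-.5+150)
L=dict(blue=((439,186),(365,237),.034),yellow=((567,203),(269,294),.034),red=((625,61),(354,377),.034),pan=((728,199),(150,386),.030),lid=((472,85),(431,314),.013),socket=((123,312),(435,78),.057),
b1=((340,260),(361,92),.12),b2=((619,360),(130,150),.12),b3=((556,541),(48,92),.12),b4=((272,437),(275,30),.12))
for k,(t,s,z) in L.items():
    x,r=tri(T(*t),S(*s)); print(k,x.round(4),'res',round(r,4),'top@z',onz('top',T(*t),z).round(4)[:2],'scene@z',onz('scene',S(*s),z).round(4)[:2])
# vertical-axis angle of box edges
# colour fits in the top view: ring blob ellipse
im=cv2.imread('pics/top0.png');h=cv2.cvtColor(im,cv2.COLOR_BGR2HSV)
for n,lo,hi,c in [('blue',105,125,(273,237)),('yellow',22,35,(316,244)),('red',-1,-1,(336,196)),('green',45,80,(412,215))]:
    H=h[...,0]; m=((H<8)|(H>172)) if n=='red' else (H>=lo)&(H<=hi)
    m=m&(h[...,1]>110)
    w=np.zeros(m.shape,bool); w[c[1]-22:c[1]+22,c[0]-20:c[0]+20]=1; m&=w
    p=np.argwhere(m)[:,::-1].astype(np.float32); cc,r=cv2.minEnclosingCircle(p); e=cv2.fitEllipse(p)
    print(n,len(p),np.round(cc,1),round(r,1),np.round(e[0],1),'centre@.034',onz('top',e[0],.034).round(4)[:2])
E
```

```text
blue [ 0.5445 -0.0047  0.0357] res 0.0009 top@z [ 0.5441 -0.0052] scene@z [ 0.5433 -0.0021]
yellow [ 0.533  -0.1132  0.032 ] res 0.0006 top@z [ 0.5327 -0.1133] scene@z [ 0.5354 -0.1151]
red [ 0.6549 -0.1603  0.035 ] res 0.0006 top@z [ 0.6547 -0.1607] scene@z [ 0.6545 -0.159 ]
pan [ 0.5397 -0.2513  0.029 ] res 0.0003 top@z [ 0.5396 -0.2513] scene@z [ 0.5409 -0.2521]
lid [ 0.633  -0.0318  0.0098] res 0.0002 top@z [ 0.6328 -0.0316] scene@z [ 0.6355 -0.0358]
socket [0.4333 0.2525 0.0534] res 0.0015 top@z [0.4326 0.2511] scene@z [0.4384 0.247 ]
b1 [0.4812 0.0721 0.1214] res 0.0011 top@z [0.4806 0.0717] scene@z [0.4799 0.0749]
b2 [ 0.413  -0.1414  0.1341] res 0.0074 top@z [ 0.4083 -0.1472] scene@z [ 0.3977 -0.121 ]
b3 [ 0.2711 -0.0984  0.1262] res 0.0039 top@z [ 0.2679 -0.1011] scene@z [ 0.2635 -0.089 ]
b4 [0.3438 0.1193 0.1272] res 0.0001 top@z [0.3429 0.12  ] scene@z [0.3326 0.1318]
blue 80 [272.8 237.4] 12.6 [272.8 237.5] centre@.034 [ 0.5441 -0.0048]
yellow 99 [316.  243.1] 12.8 [316.1 243.1] centre@.034 [ 0.533  -0.1129]
red 108 [335.6 195.2] 12.7 [335.9 195.1] centre@.034 [ 0.655  -0.1609]
green 43 [413.1 214.9] 12.2 [413.6 214.7] centre@.034 [ 0.6111 -0.361 ]
```

Heights match the text (rims 34/30 mm, ring 57 mm), and the dark box is about 0.125 m tall. All picks will use fingers along world y, starting with the pan.

Call:
jog_arm([
  {"travel": [2.1,-3.4,0],"dr": [0,0,0.148],"gripper": -1},
  {"travel": [2.1,-3.4,0],"dr": [0,0,0.148],"gripper": -1},
  {"travel": [2.1,-3.4,0],"dr": [0,0,0],"gripper": -1},
  {"travel": [2.1,-3.4,0],"dr": [0,0,0],"gripper": -1},
  {"travel": [2.1,-3.4,0],"dr": [0,0,0],"gripper": -1},
  {"travel": [2.1,-3.4,0],"dr": [0,0,0],"gripper": -1},
  {"travel": [2.1,-3.4,0],"dr": [0,0,0],"gripper": -1},
  {"travel": [2.1,-3.4,0],"dr": [0,0,0],"gripper": -1},
  {"travel": [2.1,-3.4,0],"dr": [0,0,0],"gripper": -1},
  {"travel": [2.1,-3.4,0],"dr": [0,0,0],"gripper": -1},
  {"travel": [2.1,-3.4,0],"dr": [0,0,0],"gripper": -1},
  {"travel": [2.1,-3.4,0],"dr": [0,0,0],"gripper": -1},
], force=30)

```text
time_s: 2.1
ee_pos: [0.4495, 0.2363, 0.2486]
tcp_rot: [-0.0, 1.0, 0.0, 0.0]
wrist_force: [1.5, 0.7, 0.1]
gripper_width: 0.0854
grasp_force: 0.0
```

Call:
jog_arm([
  {"travel": [0.75,-4.07,0],"dr": [0,0,0],"gripper": -1},
  {"travel": [0.75,-4.07,0],"dr": [0,0,0],"gripper": -1},
  {"travel": [0.75,-4.07,0],"dr": [0,0,0],"gripper": -1},
  {"travel": [0.75,-4.07,0],"dr": [0,0,0],"gripper": -1},
  {"travel": [0.75,-4.07,0],"dr": [0,0,0],"gripper": -1},
  {"travel": [0.75,-4.07,0],"dr": [0,0,0],"gripper": -1},
  {"travel": [0.75,-4.07,0],"dr": [0,0,0],"gripper": -1},
  {"travel": [0.75,-4.07,-1],"dr": [0,0,0],"gripper": -1},
  {"travel": [0.75,-4.07,-2],"dr": [0,0,0],"gripper": -1},
  {"travel": [0.75,-4.07,-3],"dr": [0,0,0],"gripper": -1},
  {"travel": [0.75,-4.07,-3],"dr": [0,0,0],"gripper": -1},
  {"travel": [0.75,-4.07,-3],"dr": [0,0,0],"gripper": -1},
])

```text
time_s: 3.3
ee_pos: [0.5386, -0.2497, 0.1293]
tcp_rot: [-0.0, 1.0, -0.0, 0.0]
wrist_force: [0.5, 1.1, 0.6]
gripper_width: 0.0853
grasp_force: 0.0
```

Call:
jog_arm([
  {"travel": [0,0,-2.5],"dr": [0,0,0],"gripper": -1},
  {"travel": [0,0,-2.5],"dr": [0,0,0],"gripper": -1},
  {"travel": [0,0,-2.5],"dr": [0,0,0],"gripper": -1},
  {"travel": [0,0,-1.5],"dr": [0,0,0],"gripper": -1},
  {"travel": [0,0,-1.1],"dr": [0,0,0],"gripper": -1},
  {"travel": [0,0,0],"dr": [0,0,0],"gripper": -0.5},
  {"travel": [0,0,0],"dr": [0,0,0],"gripper": 0},
  {"travel": [0,0,0],"dr": [0,0,0],"gripper": 0},
  {"travel": [0,0,0],"dr": [0,0,0],"gripper": 0},
  {"travel": [0,0,0],"dr": [0,0,0],"gripper": 0},
])

```text
time_s: 4.3
ee_pos: [0.5386, -0.248, 0.0299]
tcp_rot: [-0.0, 1.0, -0.0, 0.0]
wrist_force: [-1.2, 0.5, 2.9]
gripper_width: 0.0618
grasp_force: 34.0
```

Run:
```python
from h import *
im=save('scene','g1'); a=im[200:310,150:290,::-1]; cv2.imwrite('pics/g1c.png',cv2.resize(a,None,fx=5,fy=5,interpolation=cv2.INTER_CUBIC))
```

```text
(no output)
```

View pics/g1c.png

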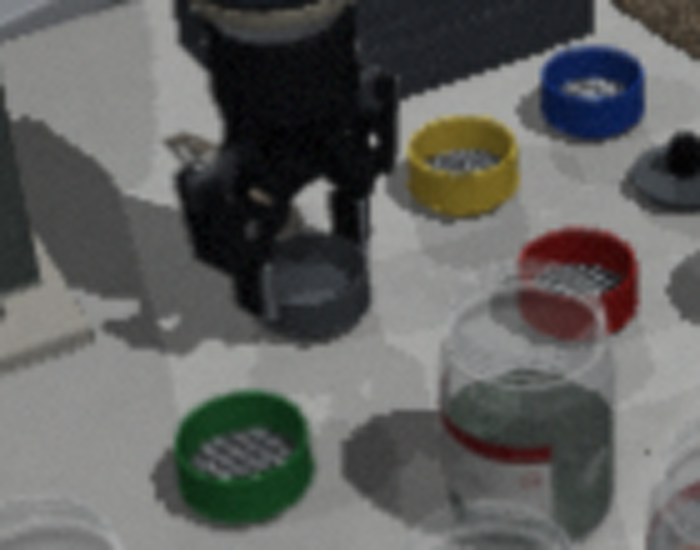

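The pan sits between the pads, gripped on the upper wall, at crop (315,290). Lift and carry it to the socket.

Call:
jog_arm([
  {"travel": [0,0,1],"dr": [0,0,0],"gripper": 0},
  {"travel": [0,0,2],"dr": [0,0,0],"gripper": 0},
  {"travel": [0,0,3],"dr": [0,0,0],"gripper": 0},
  {"travel": [0,0,4],"dr": [0,0,0],"gripper": 0},
  {"travel": [0,0,4],"dr": [0,0,0],"gripper": 0},
  {"travel": [0,0,4],"dr": [0,0,0],"gripper": 0},
  {"travel": [0,1,3],"dr": [0,0,0],"gripper": 0},
  {"travel": [0,2,1],"dr": [0,0,0],"gripper": 0},
  {"travel": [-0.5,3,0],"dr": [0,0,0],"gripper": 0},
  {"travel": [-0.5,3.5,0],"dr": [0,0,0],"gripper": 0},
  {"travel": [-0.5,3.5,0],"dr": [0,0,0],"gripper": 0},
  {"travel": [-0.5,3.5,0],"dr": [0,0,0],"gripper": 0},
])

```text
time_s: 5.55
ee_pos: [0.5176, -0.0818, 0.25]
tcp_rot: [0.0, 1.0, 0.0, 0.0]
wrist_force: [0.6, -0.1, -1.4]
gripper_width: 0.0615
grasp_force: 33.5
```

Run:
```python
from h import *
for i in range(3):
    s=manip.state(); print(s['ee_pos'].round(4),s['gripper_width']); eyes.grab_frame('top')
```

```text
[ 0.5176 -0.0818  0.25  ] 0.06148983557929051
[ 0.5171 -0.0749  0.2498] 0.06111079665632128
[ 0.5176 -0.0776  0.2499] 0.06134412742687471
```

Call:
jog_arm([
  {"travel": [-0.9,3.3,0],"dr": [0,0,0],"gripper": 0},
  {"travel": [-0.9,3.5,0],"dr": [0,0,0],"gripper": 0},
  {"travel": [-0.9,3.5,0],"dr": [0,0,0],"gripper": 0},
  {"travel": [-0.9,3.5,0],"dr": [0,0,0],"gripper": 0},
  {"travel": [-0.9,3.5,0],"dr": [0,0,0],"gripper": 0},
  {"travel": [-0.9,3.5,0],"dr": [0,0,0],"gripper": 0},
  {"travel": [-0.9,3.5,0],"dr": [0,0,0],"gripper": 0},
  {"travel": [-0.9,3.5,0],"dr": [0,0,0],"gripper": 0},
  {"travel": [-0.9,3.0,0],"dr": [0,0,0],"gripper": 0},
  {"travel": [-0.5,2.2,0],"dr": [0,0,0],"gripper": 0},
  {"travel": [0,0,0],"dr": [0,0,0],"gripper": 0},
  {"travel": [0,0,0],"dr": [0,0,0],"gripper": 0},
])

```text
time_s: 6.9
ee_pos: [0.4328, 0.2461, 0.2495]
tcp_rot: [0.0, 1.0, -0.0, 0.0]
wrist_force: [0.2, -0.5, -1.7]
gripper_width: 0.0614
grasp_force: 33.6
```

Run:
```python
from h import *
for i in range(2):
    eyes.grab_frame('top'); s=manip.state(); print(s['ee_pos'].round(4),s['gripper_width'])
for t in ['pan','socket']:
  for c in ['top','scene']:
    print(t,c,[(np.round(d['location'],4).tolist(),round(d['p'],2)) for d in eyes.landmark_of(c,t)[:3]])
```

```text
[0.4329 0.2455 0.2494] 0.06129693528881602
[0.4329 0.2454 0.2494] 0.06141241275066656
pan top [([0.4318, 0.2429, 0.2188], 0.63)]
pan scene [([0.5379, -0.2478, 0.0004], 0.91)]
socket top [([0.4334, 0.2533, 0.0518], 0.73), ([0.5359, -0.1123, -0.0019], 0.53), ([0.7245, -0.2905, 0.0002], 0.17)]
socket scene [([0.4358, 0.2524, 0.0505], 0.76), ([0.5402, -0.2475, 0.0018], 0.16)]
```

Call:
jog_arm([
  {"travel": [-0.05,0.7,0],"dr": [0,0,0],"gripper": 0},
  {"travel": [0,0,-3],"dr": [0,0,0],"gripper": 0},
  {"travel": [0,0,-3],"dr": [0,0,0],"gripper": 0},
  {"travel": [0,0,-3],"dr": [0,0,0],"gripper": 0},
  {"travel": [0,0,-3],"dr": [0,0,0],"gripper": 0},
  {"travel": [0,0,-2],"dr": [0,0,0],"gripper": 0},
  {"travel": [0,0,-1],"dr": [0,0,0],"gripper": 0},
  {"travel": [0,0,0],"dr": [0,0,0],"gripper": 0},
  {"travel": [0,0,0],"dr": [0,0,0],"gripper": 0},
  {"travel": [0,0,0],"dr": [0,0,0],"gripper": 0},
])

```text
time_s: 8.2
ee_pos: [0.4324, 0.2544, 0.1003]
tcp_rot: [-0.0, 1.0, 0.001, 0.001]
wrist_force: [0.1, 0.1, -0.9]
gripper_width: 0.0618
grasp_force: 33.5
```

Run:
```python
from h import *
im=save('scene','p1'); s=manip.state(); print(s['ee_pos'].round(4))
a=im[110:220,220:360,::-1]; cv2.imwrite('pics/p1c.png',cv2.resize(a,None,fx=5,fy=5,interpolation=cv2.INTER_CUBIC))
```

```text
[0.4324 0.2544 0.1003]
```

View pics/p1c.png

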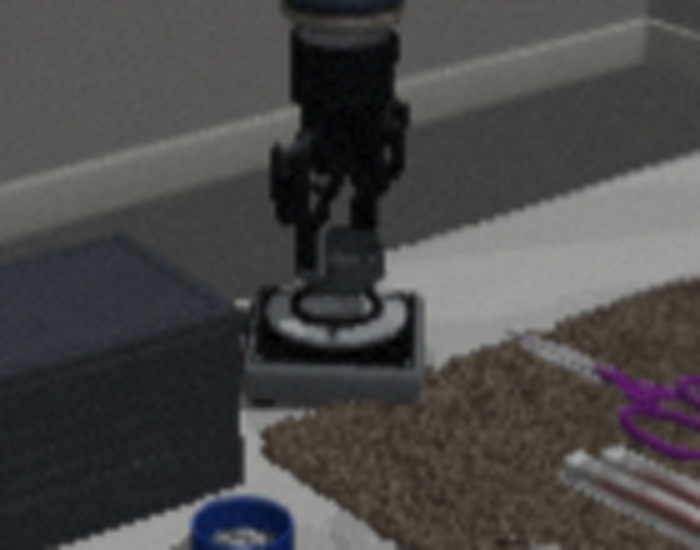

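```bash
cat >> h.py <<'E'
def proj(cam,p):
    m=eyes.camera_model(cam); K=np.array([[m['fx'],0,m['cx']],[0,m['fy'],m['cy']],[0,0,1]])
    q=R.from_quat(m['rotation']).inv().apply(np.array(p)-m['eye'])*[1,-1,-1]
    return cv2.projectPoints(q[None],np.zeros(3),np.zeros(3),K,np.array(m['dist_coeffs']))[0].ravel()
E
python3 - <<'E'
from h import *
for p in [(.4334,.2544,.100),(.4334,.2544,.070),(.4333,.2525,.057),(.4324,.2544,.2)]:
    print(p,proj('scene',p).round(1),((proj('scene',p)-[220,110]+.5)*5-.5).round(0))
im=save('top','p2')
for c in ['top','scene']:
    print(c,[(np.round(d['location'],4).tolist(),round(d['p'],2)) for d in eyes.landmark_of(c,'pan')[:3]])
a=im[225:335,110:250,::-1]; cv2.imwrite('pics/p2c.png',cv2.resize(a,None,fx=5,fy=5,interpolation=cv2.INTER_CUBIC))
E
```

```text
(0.4334, 0.2544, 0.1) [287.5 158.9] [340. 246.]
(0.4334, 0.2544, 0.07) [287.3 166.4] [339. 284.]
(0.4333, 0.2525, 0.057) [286.9 169.8] [337. 301.]
(0.4324, 0.2544, 0.2) [287.9 132.4] [341. 114.]
top [([0.4348, 0.2533, 0.0686], 0.64)]
scene [([0.4346, 0.2535, 0.0746], 0.43)]
```

View pics/p2c.png

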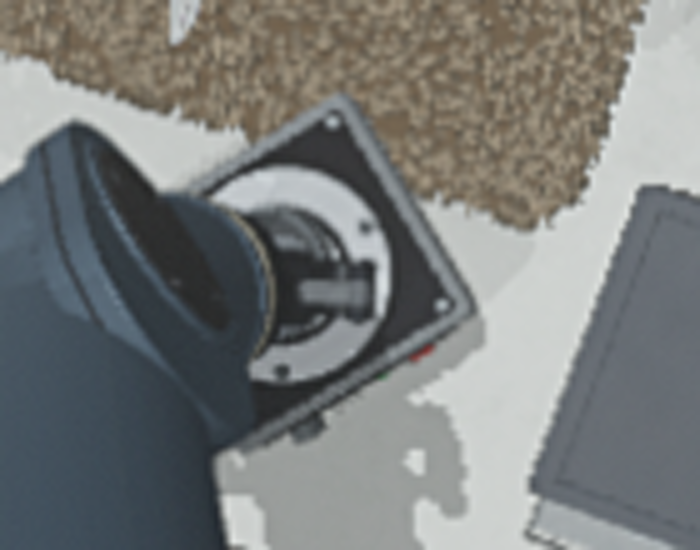

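In the scene crop the near finger hides the pan's left edge. The pan spans about 297–383, so its centre at 340 lies over the ring at 338. Lower it in.

Call:
jog_arm([
  {"travel": [-0.05,-0.15,-0.5],"dr": [0,0,0],"gripper": 0},
  {"travel": [0,0,-0.5],"dr": [0,0,0],"gripper": 0},
  {"travel": [0,0,-0.4],"dr": [0,0,0],"gripper": 0},
  {"travel": [0,0,-0.3],"dr": [0,0,0],"gripper": 0},
  {"travel": [0,0,-0.2],"dr": [0,0,0],"gripper": 0},
  {"travel": [0,0,0],"dr": [0,0,0],"gripper": 0},
  {"travel": [0,0,0],"dr": [0,0,0],"gripper": 0},
])

```text
time_s: 9.1
ee_pos: [0.4313, 0.2525, 0.0802]
tcp_rot: [-0.0, 1.0, -0.0, -0.0]
wrist_force: [-0.2, -0.3, -1.5]
gripper_width: 0.0615
grasp_force: 33.6
```

Call:
jog_arm([
  {"travel": [0,0,-0.15],"dr": [0,0,0],"gripper": 0},
  {"travel": [0,0,-0.1],"dr": [0,0,0],"gripper": 0},
  {"travel": [0,0,0],"dr": [0,0,0],"gripper": 0},
])

```text
time_s: 9.4
ee_pos: [0.4314, 0.2525, 0.0797]
tcp_rot: [-0.0, 1.0, 0.0, 0.001]
wrist_force: [-6.8, -3.7, 30.3]
gripper_width: 0.0616
grasp_force: 37.0
```

Call:
jog_arm([
  {"travel": [0,0,0.15],"dr": [0,0,0],"gripper": 0},
  {"travel": [0,0,0],"dr": [0,0,0],"gripper": -0.8},
  {"travel": [0,0,0],"dr": [0,0,0],"gripper": -1},
  {"travel": [0,0,0],"dr": [0,0,0],"gripper": -1},
  {"travel": [0,0,1],"dr": [0,0,0],"gripper": -1},
  {"travel": [0,0,3],"dr": [0,0,0],"gripper": -1},
  {"travel": [0,0,4],"dr": [0,0,0],"gripper": -1},
  {"travel": [0,0,4],"dr": [0,0,0],"gripper": -1},
  {"travel": [0.5,-2,3],"dr": [0,0,0],"gripper": -1},
  {"travel": [1.5,-3.5,1.5],"dr": [0,0,0],"gripper": -1},
  {"travel": [1.5,-3.5,0],"dr": [0,0,0],"gripper": -1},
  {"travel": [1.5,-3.5,0],"dr": [0,0,0],"gripper": -1},
])

```text
time_s: 10.6
ee_pos: [0.4818, 0.1263, 0.2457]
tcp_rot: [-0.0, 1.0, 0.0, 0.001]
wrist_force: [0.7, 1.0, -1.2]
gripper_width: 0.0854
grasp_force: 0.0
```

Call:
jog_arm([
  {"travel": [1.5,-3.5,0],"dr": [0,0,0],"gripper": -1},
  {"travel": [1.5,-3.5,0],"dr": [0,0,0],"gripper": -1},
  {"travel": [1.3,-3.0,0],"dr": [0,0,0],"gripper": -1},
  {"travel": [1,-2,0],"dr": [0,0,0],"gripper": -1},
  {"travel": [0.9,-1,0],"dr": [0,0,0],"gripper": -1},
  {"travel": [0,0,-3],"dr": [0,0,0],"gripper": -1},
  {"travel": [0,0,0],"dr": [0,0,0],"gripper": -1},
  {"travel": [0,0,0],"dr": [0,0,0],"gripper": -1},
])

```text
time_s: 11.4
ee_pos: [0.5429, -0.0017, 0.2144]
tcp_rot: [-0.001, 1.0, 0.0, -0.001]
wrist_force: [0.2, -0.2, 1.4]
gripper_width: 0.0852
grasp_force: 0.0
```

Run:
```python
from h import *
im=save('top','q1');im2=save('scene','q1s'); s=manip.state(); print(s['ee_pos'].round(4))
for t in ['pan','fine_sieve']:
  for c in ['top','scene']:
    print(c,t,[(np.round(d['location'],4).tolist(),round(d['p'],2)) for d in eyes.landmark_of(c,t)[:3]])
a=im[240:320,120:220,::-1];b=im2[130:210,240:340,::-1]
cv2.imwrite('pics/q1c.png',cv2.resize(np.hstack([a,b]),None,fx=4,fy=4,interpolation=cv2.INTER_CUBIC))
```

```text
[ 0.5436 -0.0018  0.2153]
top pan []
scene pan [([0.4312, 0.2551, 0.0519], 0.65)]
top fine_sieve []
scene fine_sieve [([0.5446, -0.0029, 0.0027], 0.85)]
```

View pics/q1c.png

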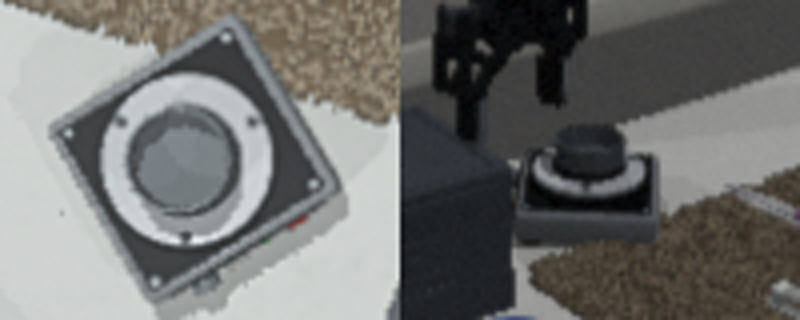

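The pan sits upright in the ring: its rim centre is at (184,159) in the left crop and about (592,136) in the right one. Compute its position.

Run:
```python
from h import *
t=((184.5)/4-.5+120,(159.5)/4-.5+240); s=(192.5/4-.5+240,136.5/4-.5+130)
print(tri(t,s),onz('top',t,.08))
```

```text
(array([0.43674165, 0.24822321, 0.08425634]), np.float64(0.0022723335158537023)) [0.43527663 0.24808155 0.08      ]
```

Call:
jog_arm([
  {"travel": [0.05,-0.3,-3],"dr": [0,0,0],"gripper": -1},
  {"travel": [0,0,-3],"dr": [0,0,0],"gripper": -1},
  {"travel": [0,0,-3],"dr": [0,0,0],"gripper": -1},
  {"travel": [0,0,-3],"dr": [0,0,0],"gripper": -1},
  {"travel": [0,0,-3],"dr": [0,0,0],"gripper": -1},
  {"travel": [0,0,-2],"dr": [0,0,0],"gripper": -1},
  {"travel": [0,0,-1.7],"dr": [0,0,0],"gripper": -1},
  {"travel": [0,0,0],"dr": [0,0,0],"gripper": -1},
  {"travel": [0,0,0],"dr": [0,0,0],"gripper": -1},
])

```text
time_s: 12.6
ee_pos: [0.544, -0.0055, 0.0277]
tcp_rot: [-0.0, 1.0, -0.0, 0.0]
wrist_force: [0.2, 0.3, 0.9]
gripper_width: 0.0856
grasp_force: 0.0
```

Call:
jog_arm([
  {"travel": [0,0,0],"dr": [0,0,0],"gripper": -0.5},
  {"travel": [0,0,0],"dr": [0,0,0],"gripper": 0},
  {"travel": [0,0,0],"dr": [0,0,0],"gripper": 0},
  {"travel": [0,0,0],"dr": [0,0,0],"gripper": 0},
  {"travel": [0,0,0],"dr": [0,0,0],"gripper": 0},
  {"travel": [0,0,0],"dr": [0,0,0],"gripper": 0},
])

```text
time_s: 13.2
ee_pos: [0.5445, -0.0055, 0.0289]
tcp_rot: [-0.0, 1.0, 0.0, 0.001]
wrist_force: [-2.9, 1.0, 8.8]
gripper_width: 0.0638
grasp_force: 30.9
```

Run:
```python
from h import *
def circs(f,x0,y0,z,rm):
    for k in ['gray']:
        g=cv2.imread(f,0)[y0:y0+90,x0:x0+100]; g=cv2.resize(g,None,fx=8,fy=8,interpolation=cv2.INTER_CUBIC)
        d=489.6/(1.2509-z)*8
        for r,zz in rm:
            rp=r*489.6/(1.2509-zz)*8
            c=cv2.HoughCircles(g,cv2.HOUGH_GRADIENT,1,8,param1=60,param2=12,minRadius=int(rp*.96),maxRadius=int(rp*1.05))
            if c is None: continue
            for q in c[0][:3]:
                u=((q[0]+.5)/8-.5+x0,(q[1]+.5)/8-.5+y0); print(f,r,zz,np.round(u,1),round(q[2]/rp,2),onz('top',u,zz).round(4)[:2])
circs('pics/top0.png',120,240,.05,[(.052,.05),(.0345,.057),(.030,.057)])
circs('pics/q1.png',120,240,.05,[(.052,.05),(.032,.08),(.0295,.08)])
s=manip.state();print(s['ee_pos'].round(4),s['gripper_width'],s['grasp_force'])
```

```text
pics/top0.png 0.052 0.05 [166.2 279.4] 1.01 [0.434  0.2525]
pics/top0.png 0.052 0.05 [166.8 278.4] 0.97 [0.4365 0.2514]
pics/top0.png 0.052 0.05 [165.5 280.1] 0.97 [0.4321 0.2543]
pics/top0.png 0.0345 0.057 [165.9 279.9] 0.99 [0.4331 0.252 ]
pics/top0.png 0.0345 0.057 [164.2 279. ] 0.99 [0.4351 0.256 ]
pics/top0.png 0.0345 0.057 [167.  278.8] 0.96 [0.4359 0.2494]
pics/top0.png 0.03 0.057 [166.  279.8] 0.99 [0.4334 0.2517]
pics/top0.png 0.03 0.057 [167.1 279.6] 1.04 [0.4338 0.249 ]
pics/top0.png 0.03 0.057 [166.4 281.1] 1.04 [0.4301 0.2506]
pics/q1.png 0.052 0.05 [166.4 279.4] 1.01 [0.434  0.2522]
pics/q1.png 0.052 0.05 [165.5 278.9] 1.04 [0.4352 0.2544]
pics/q1.png 0.052 0.05 [166.5 278.2] 0.97 [0.4367 0.252 ]
pics/q1.png 0.032 0.08 [166.  279.6] 1.04 [0.4347 0.2472]
pics/q1.png 0.032 0.08 [164.6 278.6] 1.02 [0.437  0.2505]
pics/q1.png 0.032 0.08 [164.  279.6] 0.98 [0.4346 0.2519]
pics/q1.png 0.0295 0.08 [164.1 280. ] 1.04 [0.4337 0.2516]
pics/q1.png 0.0295 0.08 [167.4 280. ] 1.03 [0.4339 0.2438]
pics/q1.png 0.0295 0.08 [166.5 281.5] 0.99 [0.4303 0.2458]
[ 0.5445 -0.0055  0.0289] 0.06380719497896058 30.899061451200396
```

Call:
jog_arm([
  {"travel": [0,0,1],"dr": [0,0,0],"gripper": 0},
  {"travel": [0,0,3],"dr": [0,0,0],"gripper": 0},
  {"travel": [0,0,4],"dr": [0,0,0],"gripper": 0},
  {"travel": [0,0,4],"dr": [0,0,0],"gripper": 0},
  {"travel": [0,0,4],"dr": [0,0,0],"gripper": 0},
  {"travel": [0,1,4],"dr": [0,0,0],"gripper": 0},
  {"travel": [-1,2.5,2],"dr": [0,0,0],"gripper": 0},
  {"travel": [-1.5,3.5,0],"dr": [0,0,0],"gripper": 0},
  {"travel": [-1.5,3.5,0],"dr": [0,0,0],"gripper": 0},
  {"travel": [-1.5,3.5,0],"dr": [0,0,0],"gripper": 0},
  {"travel": [-1.5,3.5,0],"dr": [0,0,0],"gripper": 0},
  {"travel": [-1.5,3.5,0],"dr": [0,0,0],"gripper": 0},
])

```text
time_s: 14.4
ee_pos: [0.4578, 0.2056, 0.2485]
tcp_rot: [-0.0, 1.0, 0.0, 0.001]
wrist_force: [1.8, 0.0, -0.1]
gripper_width: 0.0637
grasp_force: 33.4
```

Call:
jog_arm([
  {"travel": [-1.5,2.7,0],"dr": [0,0,0],"gripper": 0},
  {"travel": [-1.0,2,0],"dr": [0,0,0],"gripper": 0},
  {"travel": [0,0,-2],"dr": [0,0,0],"gripper": 0},
  {"travel": [0,0,-3],"dr": [0,0,0],"gripper": 0},
  {"travel": [0,0,-3],"dr": [0,0,0],"gripper": 0},
  {"travel": [0,0,-3],"dr": [0,0,0],"gripper": 0},
  {"travel": [0,0,-1],"dr": [0,0,0],"gripper": 0},
  {"travel": [0,0,0],"dr": [0,0,0],"gripper": 0},
  {"travel": [0,0,0],"dr": [0,0,0],"gripper": 0},
  {"travel": [0,0,0],"dr": [0,0,0],"gripper": 0},
])

```text
time_s: 15.4
ee_pos: [0.4345, 0.2519, 0.1288]
tcp_rot: [-0.0, 1.0, 0.001, 0.001]
wrist_force: [0.6, -0.2, -1.0]
gripper_width: 0.0636
grasp_force: 33.5
```

Run:
```python
from h import *
im=save('top','r1');im2=save('scene','r1s'); s=manip.state(); print(s['ee_pos'].round(4),s['gripper_width'])
for t in ['pan','fine_sieve']:
  for c in ['top','scene']:
    print(c,t,[(np.round(d['location'],4).tolist(),round(d['p'],2)) for d in eyes.landmark_of(c,t)[:2]])
```

```text
[0.4344 0.2518 0.1285] 0.06370676792973155
top pan [([0.4354, 0.2524, 0.0468], 0.56)]
scene pan []
top fine_sieve [([0.4316, 0.252, 0.1009], 0.4)]
scene fine_sieve [([0.4357, 0.2526, 0.0984], 0.56)]
```

Call:
jog_arm([
  {"travel": [0,0,-1],"dr": [0,0,0],"gripper": 0},
  {"travel": [0,0,-0.6],"dr": [0,0,0],"gripper": 0},
  {"travel": [0,0,-0.4],"dr": [0,0,0],"gripper": 0},
  {"travel": [0,0,-0.3],"dr": [0,0,0],"gripper": 0},
  {"travel": [0,0,-0.2],"dr": [0,0,0],"gripper": 0},
  {"travel": [0,0,-0.15],"dr": [0,0,0],"gripper": 0},
  {"travel": [0,0,0],"dr": [0,0,0],"gripper": 0},
])

```text
time_s: 16.4
ee_pos: [0.4337, 0.2514, 0.1009]
tcp_rot: [-0.0, 1.0, -0.0, 0.0]
wrist_force: [-0.5, -1.0, 1.3]
gripper_width: 0.0635
grasp_force: 33.7
```

Call:
jog_arm([
  {"travel": [0,0,-0.1],"dr": [0,0,0],"gripper": 0},
  {"travel": [0,0,0],"dr": [0,0,0],"gripper": 0},
])

```text
time_s: 16.6
ee_pos: [0.4338, 0.2514, 0.1008]
tcp_rot: [-0.0, 1.0, 0.0, 0.0]
wrist_force: [-3.8, -1.8, 15.0]
gripper_width: 0.0638
grasp_force: 34.7
```

Seated at the expected height. Release and fetch the yellow sieve.

Call:
jog_arm([
  {"travel": [0,0,0.1],"dr": [0,0,0],"gripper": 0},
  {"travel": [0,0,0],"dr": [0,0,0],"gripper": -0.8},
  {"travel": [0,0,0],"dr": [0,0,0],"gripper": -1},
  {"travel": [0,0,0],"dr": [0,0,0],"gripper": -1},
  {"travel": [0,0,1],"dr": [0,0,0],"gripper": -1},
  {"travel": [0,0,3],"dr": [0,0,0],"gripper": -1},
  {"travel": [0,0,4],"dr": [0,0,0],"gripper": -1},
  {"travel": [0,0,4],"dr": [0,0,0],"gripper": -1},
  {"travel": [0.5,-2,2.5],"dr": [0,0,0],"gripper": -1},
  {"travel": [1,-3.5,0],"dr": [0,0,0],"gripper": -1},
  {"travel": [1,-3.5,0],"dr": [0,0,0],"gripper": -1},
  {"travel": [1,-3.5,0],"dr": [0,0,0],"gripper": -1},
])

```text
time_s: 17.8
ee_pos: [0.469, 0.1253, 0.2468]
tcp_rot: [-0.0, 1.0, 0.0, 0.001]
wrist_force: [0.2, 0.9, -0.7]
gripper_width: 0.0853
grasp_force: 0.0
```

Call:
jog_arm([
  {"travel": [1,-4,0],"dr": [0,0,0],"gripper": -1},
  {"travel": [1,-4,0],"dr": [0,0,0],"gripper": -1},
  {"travel": [1,-4,0],"dr": [0,0,0],"gripper": -1},
  {"travel": [1,-4,0],"dr": [0,0,0],"gripper": -1},
  {"travel": [1,-4,0],"dr": [0,0,0],"gripper": -1},
  {"travel": [1,-3,0],"dr": [0,0,0],"gripper": -1},
  {"travel": [0.4,-1,-2],"dr": [0,0,0],"gripper": -1},
  {"travel": [0,0,-3],"dr": [0,0,0],"gripper": -1},
  {"travel": [0,0,-3],"dr": [0,0,0],"gripper": -1},
  {"travel": [0,0,0],"dr": [0,0,0],"gripper": -1},
  {"travel": [0,0,0],"dr": [0,0,0],"gripper": -1},
])

```text
time_s: 18.9
ee_pos: [0.5328, -0.1136, 0.1665]
tcp_rot: [-0.0, 1.0, 0.0, -0.0]
wrist_force: [0.3, 0.0, 0.7]
gripper_width: 0.0853
grasp_force: 0.0
```

Run:
```python
from h import *
im=save('top','t1');im2=save('scene','t1s'); s=manip.state(); print(s['ee_pos'].round(4),s['gripper_width'])
for t in ['fine_sieve','medium_sieve']:
  for c in ['top','scene']:
    print(c,t,[(np.round(d['location'],4).tolist(),round(d['p'],2)) for d in eyes.landmark_of(c,t)[:2]])
h=cv2.cvtColor(im,cv2.COLOR_RGB2HSV); m=(h[...,0]>105)&(h[...,0]<125)&(h[...,1]>110); m[:240]=0;m[320:]=0;m[:,:120]=0;m[:,220:]=0
p=np.argwhere(m)[:,::-1].astype(np.float32); e=cv2.fitEllipse(p); c,r=cv2.minEnclosingCircle(p); print(len(p),e,r); print(onz('top',e[0],.106),onz('top',c,.106))
a=im[240:320,120:220,::-1];b=im2[130:210,240:340,::-1]
cv2.imwrite('pics/t1c.png',cv2.resize(np.hstack([a,b]),None,fx=4,fy=4,interpolation=cv2.INTER_CUBIC))
```

```text
[ 0.5337 -0.1136  0.1675] 0.08546788530570257
top fine_sieve [([0.4289, 0.2514, 0.0739], 0.71)]
scene fine_sieve [([0.4366, 0.2509, 0.074], 0.63)]
top medium_sieve [([0.5342, -0.115, -0.0034], 0.38)]
scene medium_sieve [([0.5334, -0.1167, 0.0011], 0.72)]
146 ((163.20542907714844, 279.85931396484375), (26.053743362426758, 26.487306594848633), 62.07454299926758) 14.354406356811523
[0.43512892 0.2485371  0.106     ] [0.4348469  0.24716777 0.106     ]
```

View pics/t1c.png

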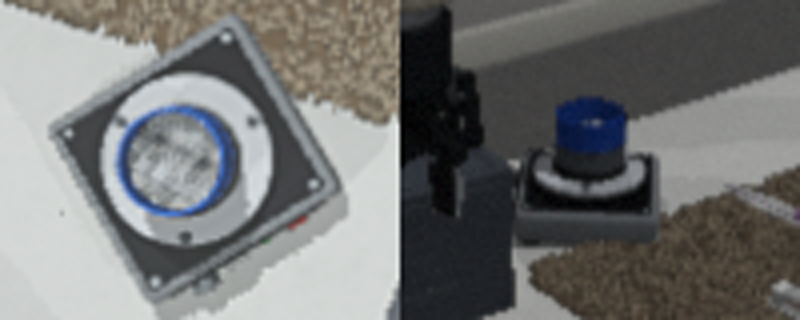

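The blue sieve sits level on the pan, coaxial in both views (left crop rim (175,160), right crop (592,115)). Grip yellow.

Call:
jog_arm([
  {"travel": [-0.05,0,-3],"dr": [0,0,0],"gripper": -1},
  {"travel": [0,0,-3],"dr": [0,0,0],"gripper": -1},
  {"travel": [0,0,-3],"dr": [0,0,0],"gripper": -1},
  {"travel": [0,0,-3],"dr": [0,0,0],"gripper": -1},
  {"travel": [0,0,-1.9],"dr": [0,0,0],"gripper": -1},
  {"travel": [0,0,0],"dr": [0,0,0],"gripper": -1},
  {"travel": [0,0,0],"dr": [0,0,0],"gripper": -0.5},
  {"travel": [0,0,0],"dr": [0,0,0],"gripper": 0},
  {"travel": [0,0,0],"dr": [0,0,0],"gripper": 0},
  {"travel": [0,0,0],"dr": [0,0,0],"gripper": 0},
  {"travel": [0,0,0],"dr": [0,0,0],"gripper": 0},
  {"travel": [0,0,0],"dr": [0,0,0],"gripper": 0},
])

```text
time_s: 20.4
ee_pos: [0.5331, -0.1137, 0.0284]
tcp_rot: [-0.0, 1.0, -0.0, 0.001]
wrist_force: [-1.8, 0.4, 7.6]
gripper_width: 0.0622
grasp_force: 33.6
```

Call:
jog_arm([
  {"travel": [0,0,1],"dr": [0,0,0],"gripper": 0},
  {"travel": [0,0,3],"dr": [0,0,0],"gripper": 0},
  {"travel": [0,0,4],"dr": [0,0,0],"gripper": 0},
  {"travel": [0,0,4],"dr": [0,0,0],"gripper": 0},
  {"travel": [0,0,4],"dr": [0,0,0],"gripper": 0},
  {"travel": [-0.2,1,4],"dr": [0,0,0],"gripper": 0},
  {"travel": [-0.6,2,2],"dr": [0,0,0],"gripper": 0},
  {"travel": [-1,3.5,0],"dr": [0,0,0],"gripper": 0},
  {"travel": [-1,3.5,0],"dr": [0,0,0],"gripper": 0},
  {"travel": [-1,3.5,0],"dr": [0,0,0],"gripper": 0},
  {"travel": [-1,3.5,0],"dr": [0,0,0],"gripper": 0},
  {"travel": [-1,3.5,0],"dr": [0,0,0],"gripper": 0},
])

```text
time_s: 21.6
ee_pos: [0.4735, 0.0926, 0.2479]
tcp_rot: [-0.0, 1.0, 0.0, 0.001]
wrist_force: [-0.1, 0.2, -0.5]
gripper_width: 0.0621
grasp_force: 33.4
```

Call:
jog_arm([
  {"travel": [-1,3.5,0],"dr": [0,0,0],"gripper": 0},
  {"travel": [-1,3.5,0],"dr": [0,0,0],"gripper": 0},
  {"travel": [-1,3.5,0],"dr": [0,0,0],"gripper": 0},
  {"travel": [-0.6,3,0],"dr": [0,0,0],"gripper": 0},
  {"travel": [-0.4,2.4,0],"dr": [0,0,0],"gripper": 0},
  {"travel": [0,0,-2.5],"dr": [0,0,0],"gripper": 0},
  {"travel": [0,0,-3],"dr": [0,0,0],"gripper": 0},
  {"travel": [0,0,-2.5],"dr": [0,0,0],"gripper": 0},
  {"travel": [0,0,-1.3],"dr": [0,0,0],"gripper": 0},
  {"travel": [0,0,0],"dr": [0,0,0],"gripper": 0},
  {"travel": [0,0,0],"dr": [0,0,0],"gripper": 0},
])

```text
time_s: 22.7
ee_pos: [0.4345, 0.2505, 0.1547]
tcp_rot: [0.0, 1.0, 0.0, 0.0]
wrist_force: [1.1, -0.4, -1.3]
gripper_width: 0.0621
grasp_force: 33.4
```

Call:
jog_arm([
  {"travel": [-0.05,0.1,-1],"dr": [0,0,0],"gripper": 0},
  {"travel": [0,0,-0.8],"dr": [0,0,0],"gripper": 0},
  {"travel": [0,0,-0.4],"dr": [0,0,0],"gripper": 0},
  {"travel": [0,0,-0.3],"dr": [0,0,0],"gripper": 0},
  {"travel": [0,0,-0.2],"dr": [0,0,0],"gripper": 0},
  {"travel": [0,0,-0.15],"dr": [0,0,0],"gripper": 0},
  {"travel": [0,0,0],"dr": [0,0,0],"gripper": 0},
])

```text
time_s: 23.4
ee_pos: [0.4339, 0.2515, 0.1263]
tcp_rot: [-0.0, 1.0, 0.0, 0.0]
wrist_force: [-4.6, -1.1, 12.9]
gripper_width: 0.0622
grasp_force: 34.7
```

Seated. Release and go to red.

Call:
jog_arm([
  {"travel": [0,0,0.1],"dr": [0,0,0],"gripper": 0},
  {"travel": [0,0,0],"dr": [0,0,0],"gripper": -0.8},
  {"travel": [0,0,0],"dr": [0,0,0],"gripper": -1},
  {"travel": [0,0,0],"dr": [0,0,0],"gripper": -1},
  {"travel": [0,0,1],"dr": [0,0,0],"gripper": -1},
  {"travel": [0,0,3],"dr": [0,0,0],"gripper": -1},
  {"travel": [0,0,4],"dr": [0,0,0],"gripper": -1},
  {"travel": [0,0,4],"dr": [0,0,0],"gripper": -1},
  {"travel": [1,-2,0.4],"dr": [0,0,0],"gripper": -1},
  {"travel": [2,-3.5,0],"dr": [0,0,0],"gripper": -1},
  {"travel": [2,-3.5,0],"dr": [0,0,0],"gripper": -1},
  {"travel": [2,-3.5,0],"dr": [0,0,0],"gripper": -1},
])

```text
time_s: 24.6
ee_pos: [0.5043, 0.1253, 0.2512]
tcp_rot: [-0.0, 1.0, 0.0, 0.0]
wrist_force: [0.3, 0.3, -1.6]
gripper_width: 0.0853
grasp_force: 0.0
```

Call:
jog_arm([
  {"travel": [2,-3.8,0],"dr": [0,0,0],"gripper": -1},
  {"travel": [2,-3.8,0],"dr": [0,0,0],"gripper": -1},
  {"travel": [2,-3.8,0],"dr": [0,0,0],"gripper": -1},
  {"travel": [2,-3.8,0],"dr": [0,0,0],"gripper": -1},
  {"travel": [2,-3.8,0],"dr": [0,0,0],"gripper": -1},
  {"travel": [2,-3.8,0],"dr": [0,0,0],"gripper": -1},
  {"travel": [2,-3.5,0],"dr": [0,0,0],"gripper": -1},
  {"travel": [1.1,-2.4,-2],"dr": [0,0,0],"gripper": -1},
  {"travel": [0,0,-3],"dr": [0,0,0],"gripper": -1},
  {"travel": [0,0,-3],"dr": [0,0,0],"gripper": -1},
  {"travel": [0,0,0],"dr": [0,0,0],"gripper": -1},
  {"travel": [0,0,0],"dr": [0,0,0],"gripper": -1},
])

```text
time_s: 25.8
ee_pos: [0.6548, -0.1604, 0.171]
tcp_rot: [-0.0, 1.0, 0.0, -0.0]
wrist_force: [-0.3, -0.6, 0.4]
gripper_width: 0.0857
grasp_force: 0.0
```

Run:
```python
from h import *
im=save('top','u1');im2=save('scene','u1s'); s=manip.state(); print(s['ee_pos'].round(4),s['gripper_width'])
for t in ['medium_sieve','coarse_sieve']:
  for c in ['top','scene']:
    print(c,t,[(np.round(d['location'],4).tolist(),round(d['p'],2)) for d in eyes.landmark_of(c,t)[:2]])
```

```text
[ 0.6557 -0.1606  0.1725] 0.08541295938432382
top medium_sieve []
scene medium_sieve [([0.433, 0.25, 0.1002], 0.73)]
top coarse_sieve [([0.6566, -0.1637, -0.0026], 0.87)]
scene coarse_sieve [([0.6525, -0.1588, -0.0011], 0.52)]
```

Medium sieve is at 0.100 (0.098 expected). Descend to red and grip.

Call:
jog_arm([
  {"travel": [-0.05,0,-3],"dr": [0,0,0],"gripper": -1},
  {"travel": [0,0,-3],"dr": [0,0,0],"gripper": -1},
  {"travel": [0,0,-3],"dr": [0,0,0],"gripper": -1},
  {"travel": [0,0,-3],"dr": [0,0,0],"gripper": -1},
  {"travel": [0,0,-2.4],"dr": [0,0,0],"gripper": -1},
  {"travel": [0,0,0],"dr": [0,0,0],"gripper": -1},
  {"travel": [0,0,0],"dr": [0,0,0],"gripper": -0.5},
  {"travel": [0,0,0],"dr": [0,0,0],"gripper": 0},
  {"travel": [0,0,0],"dr": [0,0,0],"gripper": 0},
  {"travel": [0,0,0],"dr": [0,0,0],"gripper": 0},
  {"travel": [0,0,0],"dr": [0,0,0],"gripper": 0},
  {"travel": [0,0,0],"dr": [0,0,0],"gripper": 0},
])

```text
time_s: 27.3
ee_pos: [0.6554, -0.1609, 0.0284]
tcp_rot: [-0.0, 1.0, -0.0, 0.002]
wrist_force: [-1.2, 0.9, 6.9]
gripper_width: 0.0635
grasp_force: 33.8
```

Call:
jog_arm([
  {"travel": [0,0,1],"dr": [0,0,0],"gripper": 0},
  {"travel": [0,0,3],"dr": [0,0,0],"gripper": 0},
  {"travel": [0,0,4],"dr": [0,0,0],"gripper": 0},
  {"travel": [0,0,4],"dr": [0,0,0],"gripper": 0},
  {"travel": [0,0,4],"dr": [0,0,0],"gripper": 0},
  {"travel": [-0.5,1,4],"dr": [0,0,0],"gripper": 0},
  {"travel": [-1.2,2,3],"dr": [0,0,0],"gripper": 0},
  {"travel": [-1.8,3.5,0],"dr": [0,0,0],"gripper": 0},
  {"travel": [-1.8,3.5,0],"dr": [0,0,0],"gripper": 0},
  {"travel": [-1.8,3.5,0],"dr": [0,0,0],"gripper": 0},
  {"travel": [-1.8,3.5,0],"dr": [0,0,0],"gripper": 0},
  {"travel": [-1.8,3.5,0],"dr": [0,0,0],"gripper": 0},
])

```text
time_s: 28.5
ee_pos: [0.5462, 0.0457, 0.2574]
tcp_rot: [-0.0, 1.0, 0.0, 0.001]
wrist_force: [1.3, 0.1, -1.0]
gripper_width: 0.0636
grasp_force: 33.7
```

Call:
jog_arm([
  {"travel": [-1.9,3.5,0],"dr": [0,0,0],"gripper": 0},
  {"travel": [-1.9,3.5,0],"dr": [0,0,0],"gripper": 0},
  {"travel": [-1.9,3.5,0],"dr": [0,0,0],"gripper": 0},
  {"travel": [-1.9,3.5,0],"dr": [0,0,0],"gripper": 0},
  {"travel": [-1.9,3.5,0],"dr": [0,0,0],"gripper": 0},
  {"travel": [-1.2,2.2,0],"dr": [0,0,0],"gripper": 0},
  {"travel": [-0.6,1,0],"dr": [0,0,0],"gripper": 0},
  {"travel": [0,0,-2.5],"dr": [0,0,0],"gripper": 0},
  {"travel": [0,0,-2.7],"dr": [0,0,0],"gripper": 0},
  {"travel": [0,0,-2],"dr": [0,0,0],"gripper": 0},
  {"travel": [0,0,0],"dr": [0,0,0],"gripper": 0},
  {"travel": [0,0,0],"dr": [0,0,0],"gripper": 0},
])

```text
time_s: 29.7
ee_pos: [0.4348, 0.2509, 0.185]
tcp_rot: [0.0, 1.0, -0.0, 0.0]
wrist_force: [0.6, 0.8, -1.7]
gripper_width: 0.0637
grasp_force: 33.8
```

Call:
jog_arm([
  {"travel": [-0.05,0.05,-1],"dr": [0,0,0],"gripper": 0},
  {"travel": [0,0,-1],"dr": [0,0,0],"gripper": 0},
  {"travel": [0,0,-0.5],"dr": [0,0,0],"gripper": 0},
  {"travel": [0,0,-0.3],"dr": [0,0,0],"gripper": 0},
  {"travel": [0,0,-0.3],"dr": [0,0,0],"gripper": 0},
  {"travel": [0,0,-0.2],"dr": [0,0,0],"gripper": 0},
  {"travel": [0,0,0],"dr": [0,0,0],"gripper": 0},
])

```text
time_s: 30.4
ee_pos: [0.4342, 0.252, 0.1522]
tcp_rot: [0.0, 1.0, 0.0, 0.001]
wrist_force: [-3.0, -2.4, 10.8]
gripper_width: 0.0636
grasp_force: 34.7
```

Seated. Release and go to the lid.

Call:
jog_arm([
  {"travel": [0,0,0.1],"dr": [0,0,0],"gripper": 0},
  {"travel": [0,0,0],"dr": [0,0,0],"gripper": -0.8},
  {"travel": [0,0,0],"dr": [0,0,0],"gripper": -1},
  {"travel": [0,0,0],"dr": [0,0,0],"gripper": -1},
  {"travel": [0,0,1],"dr": [0,0,0],"gripper": -1},
  {"travel": [0,0,3],"dr": [0,0,0],"gripper": -1},
  {"travel": [0,0,4],"dr": [0,0,0],"gripper": -1},
  {"travel": [0,0,2.7],"dr": [0,0,0],"gripper": -1},
  {"travel": [1.3,-2,0],"dr": [0,0,0],"gripper": -1},
  {"travel": [2.5,-3.5,0],"dr": [0,0,0],"gripper": -1},
  {"travel": [2.5,-3.5,0],"dr": [0,0,0],"gripper": -1},
  {"travel": [2.5,-3.5,0],"dr": [0,0,0],"gripper": -1},
])

```text
time_s: 31.6
ee_pos: [0.5225, 0.1258, 0.2602]
tcp_rot: [-0.0, 1.0, 0.0, 0.0]
wrist_force: [1.0, 0.2, -1.1]
gripper_width: 0.0855
grasp_force: 0.0
```

Call:
jog_arm([
  {"travel": [2.5,-3.5,0],"dr": [0,0,0],"gripper": -1},
  {"travel": [2.5,-3.5,0],"dr": [0,0,0],"gripper": -1},
  {"travel": [2.5,-3.5,0],"dr": [0,0,0],"gripper": -0.5},
  {"travel": [2.1,-3.2,0],"dr": [0,0,0],"gripper": -0.3},
  {"travel": [1.5,-2.1,0],"dr": [0,0,0],"gripper": -0.3},
  {"travel": [0,0,-3],"dr": [0,0,0],"gripper": -0.3},
  {"travel": [0,0,-3],"dr": [0,0,0],"gripper": -0.3},
  {"travel": [0,0,-3],"dr": [0,0,0],"gripper": -0.3},
  {"travel": [0,0,0],"dr": [0,0,0],"gripper": -0.3},
  {"travel": [0,0,0],"dr": [0,0,0],"gripper": -0.3},
  {"travel": [0,0,0],"dr": [0,0,0],"gripper": -0.3},
])

```text
time_s: 32.7
ee_pos: [0.6338, -0.0311, 0.1713]
tcp_rot: [-0.0, 1.0, -0.0, 0.001]
wrist_force: [0.7, 0.4, 1.1]
gripper_width: 0.0552
grasp_force: 0.0
```

Run:
```python
from h import *
im=save('top','v1');im2=save('scene','v1s'); s=manip.state(); print(s['ee_pos'].round(4),s['gripper_width'])
for t in ['coarse_sieve','sieve_lid']:
  for c in ['top','scene']:
    print(c,t,[(np.round(d['location'],4).tolist(),round(d['p'],2)) for d in eyes.landmark_of(c,t)[:2]])
a=im[240:320,120:220,::-1];b=im2[130:210,240:340,::-1]
cv2.imwrite('pics/v1c.png',cv2.resize(np.hstack([a,b]),None,fx=4,fy=4,interpolation=cv2.INTER_CUBIC))
```

```text
[ 0.6337 -0.0311  0.1712] 0.055615345088424376
top coarse_sieve [([0.4334, 0.2522, 0.1207], 0.71)]
scene coarse_sieve []
top sieve_lid [([0.4352, 0.2522, 0.1204], 0.2)]
scene sieve_lid [([0.6317, -0.0335, -0.0013], 0.53)]
```

View pics/v1c.png

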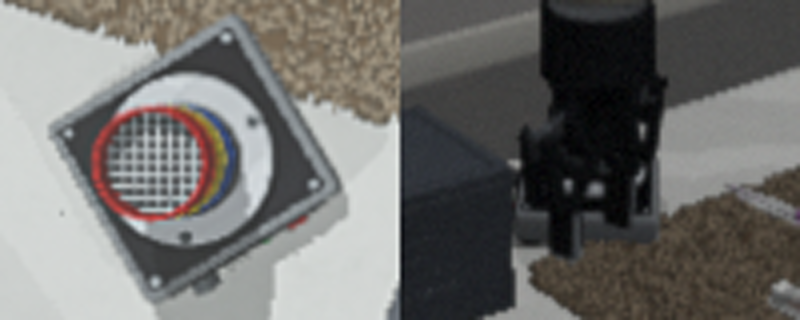

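The stack leans only by perspective: red rim at (151,163), yellow and blue evenly nested beneath it. Grip the knob.

Call:
jog_arm([
  {"travel": [-0.1,-0.05,-3],"dr": [0,0,0],"gripper": -0.3},
  {"travel": [0,0,-3],"dr": [0,0,0],"gripper": -0.3},
  {"travel": [0,0,-3],"dr": [0,0,0],"gripper": -0.3},
  {"travel": [0,0,-3],"dr": [0,0,0],"gripper": -0.3},
  {"travel": [0,0,-1.7],"dr": [0,0,0],"gripper": -0.3},
  {"travel": [0,0,0],"dr": [0,0,0],"gripper": -0.3},
  {"travel": [0,0,0],"dr": [0,0,0],"gripper": 0.2},
  {"travel": [0,0,0],"dr": [0,0,0],"gripper": 1},
  {"travel": [0,0,0],"dr": [0,0,0],"gripper": 1},
  {"travel": [0,0,0],"dr": [0,0,0],"gripper": 1},
  {"travel": [0,0,0],"dr": [0,0,0],"gripper": 1},
  {"travel": [0,0,0],"dr": [0,0,0],"gripper": 1},
])

```text
time_s: 34.2
ee_pos: [0.6327, -0.0316, 0.0338]
tcp_rot: [-0.0, 1.0, 0.0, 0.001]
wrist_force: [-0.7, 0.8, 6.8]
gripper_width: 0.0184
grasp_force: 29.3
```

Call:
jog_arm([
  {"travel": [0,0,1],"dr": [0,0,0],"gripper": 1},
  {"travel": [0,0,3],"dr": [0,0,0],"gripper": 1},
  {"travel": [0,0,4],"dr": [0,0,0],"gripper": 1},
  {"travel": [0,0,4],"dr": [0,0,0],"gripper": 1},
  {"travel": [0,0,4],"dr": [0,0,0],"gripper": 1},
  {"travel": [-0.8,1,4],"dr": [0,0,0],"gripper": 1},
  {"travel": [-1.5,2,3.4],"dr": [0,0,0],"gripper": 1},
  {"travel": [-2.3,3.2,1.2],"dr": [0,0,0],"gripper": 1},
  {"travel": [-2.3,3.3,0],"dr": [0,0,0],"gripper": 1},
  {"travel": [-2.3,3.3,0],"dr": [0,0,0],"gripper": 1},
  {"travel": [-2.3,3.3,0],"dr": [0,0,0],"gripper": 1},
  {"travel": [-2.3,3.3,0],"dr": [0,0,0],"gripper": 1},
])

```text
time_s: 35.4
ee_pos: [0.4924, 0.1634, 0.2793]
tcp_rot: [-0.0, 1.0, 0.0, 0.0]
wrist_force: [0.7, 1.4, -0.1]
gripper_width: 0.0186
grasp_force: 29.4
```

Call:
jog_arm([
  {"travel": [-2.3,3.3,0],"dr": [0,0,0],"gripper": 1},
  {"travel": [-2.3,3.3,0],"dr": [0,0,0],"gripper": 1},
  {"travel": [-1.0,1.4,0],"dr": [0,0,0],"gripper": 1},
  {"travel": [-0.5,0.9,0],"dr": [0,0,0],"gripper": 1},
  {"travel": [0,0,-2],"dr": [0,0,0],"gripper": 1},
  {"travel": [0,0,-2.3],"dr": [0,0,0],"gripper": 1},
  {"travel": [0,0,-2],"dr": [0,0,0],"gripper": 1},
  {"travel": [0,0,0],"dr": [0,0,0],"gripper": 1},
  {"travel": [0,0,0],"dr": [0,0,0],"gripper": 1},
  {"travel": [0,0,0],"dr": [0,0,0],"gripper": 1},
])

```text
time_s: 36.4
ee_pos: [0.4336, 0.2515, 0.2165]
tcp_rot: [0.0, 1.0, 0.0, 0.001]
wrist_force: [0.2, -0.7, 0.2]
gripper_width: 0.019
grasp_force: 29.5
```

Run:
```python
from h import *
im=save('top','w1');im2=save('scene','w1s'); s=manip.state(); print(s['ee_pos'].round(4),s['gripper_width'])
for t in ['coarse_sieve','sieve_lid']:
  for c in ['top','scene']:
    print(c,t,[(np.round(d['location'],4).tolist(),round(d['p'],2)) for d in eyes.landmark_of(c,t)[:2]])
b=im2[90:210,220:360,::-1]
cv2.imwrite('pics/w1c.png',cv2.resize(b,None,fx=5,fy=5,interpolation=cv2.INTER_CUBIC))
```

```text
[0.4334 0.2516 0.2163] 0.018630690414067445
top coarse_sieve [([0.4315, 0.2541, 0.1811], 0.75), ([0.6174, -0.3609, -0.0016], 0.68)]
scene coarse_sieve [([0.4304, 0.2555, 0.1206], 0.48), ([0.4327, 0.2516, 0.183], 0.24)]
top sieve_lid [([0.4321, 0.2557, 0.1853], 0.55)]
scene sieve_lid [([0.4345, 0.2467, 0.1005], 0.5), ([0.4338, 0.2549, 0.1841], 0.49)]
```

View pics/w1c.png

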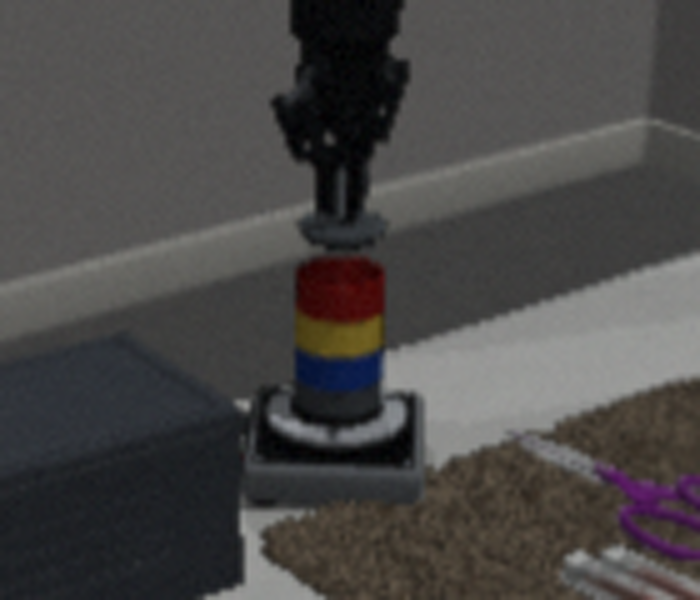

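The stack is straight at x≈340 and the level lid is right above it at 342. Lower the lid.

Call:
jog_arm([
  {"travel": [0.05,0,-1],"dr": [0,0,0],"gripper": 1},
  {"travel": [0,0,-1],"dr": [0,0,0],"gripper": 1},
  {"travel": [0,0,-0.4],"dr": [0,0,0],"gripper": 1},
  {"travel": [0,0,-0.3],"dr": [0,0,0],"gripper": 1},
  {"travel": [0,0,-0.3],"dr": [0,0,0],"gripper": 1},
  {"travel": [0,0,-0.25],"dr": [0,0,0],"gripper": 1},
  {"travel": [0,0,0],"dr": [0,0,0],"gripper": 1},
])

```text
time_s: 37.4
ee_pos: [0.4339, 0.2517, 0.1837]
tcp_rot: [-0.0, 1.0, 0.0, 0.001]
wrist_force: [-1.9, -1.5, 8.9]
gripper_width: 0.0188
grasp_force: 30.3
```

Home at 0.1837 (0.1838 expected). Release and back off.

Call:
jog_arm([
  {"travel": [0,0,0.05],"dr": [0,0,0],"gripper": 1},
  {"travel": [0,0,0],"dr": [0,0,0],"gripper": 0},
  {"travel": [0,0,0],"dr": [0,0,0],"gripper": -0.3},
  {"travel": [0,0,0],"dr": [0,0,0],"gripper": -0.3},
  {"travel": [0,0,1],"dr": [0,0,0],"gripper": -0.3},
  {"travel": [0,0,3],"dr": [0,0,0],"gripper": -0.3},
  {"travel": [0,0,4],"dr": [0,0,0],"gripper": -0.3},
  {"travel": [0,1,3],"dr": [0,0,0],"gripper": -0.3},
  {"travel": [0,4,0],"dr": [0,0,0],"gripper": -0.3},
  {"travel": [0,4,0],"dr": [0,0,0],"gripper": -0.3},
  {"travel": [0,4,0],"dr": [0,0,0],"gripper": -0.3},
  {"travel": [0,4,0],"dr": [0,0,0],"gripper": -0.3},
])

```text
time_s: 38.6
ee_pos: [0.4331, 0.4229, 0.2942]
tcp_rot: [0.0, 1.0, 0.0, 0.0]
wrist_force: [0.4, -0.4, 0.4]
gripper_width: 0.0556
grasp_force: 0.0
```

Call:
jog_arm([
  {"travel": [0,3,0],"dr": [0,0,0],"gripper": -0.3},
  {"travel": [0,0,0],"dr": [0,0,0],"gripper": -0.3},
  {"travel": [0,0,0],"dr": [0,0,0],"gripper": -0.3},
  {"travel": [0,0,0],"dr": [0,0,0],"gripper": -0.3},
])

```text
time_s: 39.0
ee_pos: [0.4337, 0.4502, 0.2936]
tcp_rot: [0.001, 1.0, -0.0, 0.0]
wrist_force: [0.2, 0.2, 0.7]
gripper_width: 0.0554
grasp_force: 0.0
```

Run:
```python
from h import *
im=save('top','x1');im2=save('scene','x1s'); s=manip.state(); print(s['ee_pos'].round(4),s['wrist_force'])
for t in ['sieve_lid','spare_sieve','glass_jar']:
  for c in ['top','scene']:
    print(c,t,[(np.round(d['location'],4).tolist(),round(d['p'],2)) for d in eyes.landmark_of(c,t)[:2]])
a=im[240:320,120:220,::-1];b=im2[110:190,240:340,::-1]
cv2.imwrite('pics/x1c.png',cv2.resize(np.hstack([a,b]),None,fx=4,fy=4,interpolation=cv2.INTER_CUBIC))
```

```text
[0.4338 0.4502 0.2938] [ 0.15637461 -0.54910349  1.00394968]
top sieve_lid []
scene sieve_lid []
top spare_sieve [([0.6174, -0.3639, -0.0001], 0.61)]
scene spare_sieve [([0.6137, -0.3652, -0.0001], 0.6)]
top glass_jar []
scene glass_jar [([0.7275, -0.2852, 0.0005], 0.67), ([0.4316, 0.2552, 0.1206], 0.5)]
```

View pics/x1c.png

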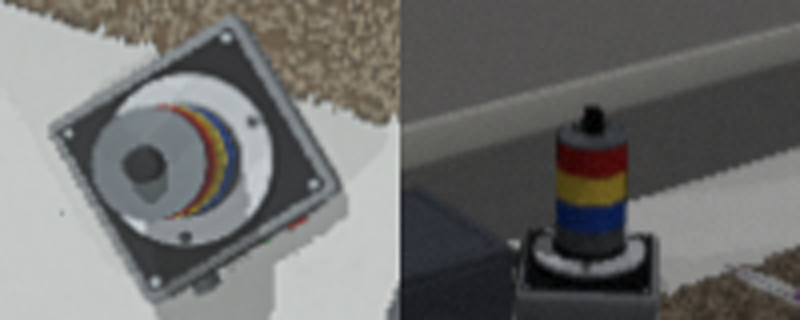

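The stack is straight and closed, with the lid flat (right crop column at x≈592); the green sieve and jar have not moved.

```bash
python3 -c "
from station import manip
print(manip.job_done())"
```

```text
the job is handed in; nothing more can be done
None
```

The sieve stack is built and handed in: pan in the socket, then blue, yellow, red and the lid, each at its expected seated height, with the green sieve and the jar unmoved; the hand-in returned no verdict.

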